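# Stand the fallen angle bracket up on the copper plate and push it home

### The job

The angle bracket has fallen off the copper set-up plate of the welding bench: stand it up again by pushing on the inside of its upright short leg, so that it tips over the plate's near edge and comes to stand on that short leg, on the plate, with the long leg upright. Then push it along the plate until the end of its foot is home against the blue fence and square to it, and move clear. Only push with the fingers: never grip or lift the bracket, and leave the spray can, the red magnet and the brush where they are.

Things in the scene. Friction and masses are not known exactly. Their poses are not given: they have to be found in the camera images.
- plate: Fixed copper plate on the bench, 6 mm thick, 115 mm long (x), 130 mm wide (y). Origin: middle of its near edge (the bracket lies against it), at bench height; x points along the plate to the blue fence, z up. The fence is a fixed bar across the far end, top 30 mm above the bench; the face the foot must meet is at x = 95 mm.
- bracket: Loose bright metal L-bracket, 0.4 to 0.7 kg, 60 mm wide (y), legs 8 mm thick. Origin: middle of the heel edge (outside corner). Long leg fills x -80..0, z 0..8 mm; short leg x -8..0, z 0..70 mm. At the start the long leg lies flat on the bench, the short leg is upright, its outside 1 to 4 mm from the plate's near edge and nearly parallel to it. Standing, its -x points up, its z to the fence.
- toe (a point): Middle of the short leg's free end edge, on its outside (bracket frame 0, 0, 70 mm); once standing, the foremost edge of the foot.
- can: Loose standing spray can with a yellow band, 54 mm in diameter, 130 mm tall, beside the plate; leave alone. Origin: centre of its underside.
- magnet: Loose red triangular welding magnet, 75 mm long, 16 mm thick, 66 mm tall, standing beside the plate; leave alone. Origin: centre of its underside.
- brush: Loose wire brush, wooden back with steel bristles upward, 200 x 28 x 24 mm, lying beyond the fence; leave alone. Origin: centre of its underside, x along its length.
- heel (a point): Middle of the bracket's heel edge (same as its origin). Pushed high on the inside of the short leg along the plate's x (about 3 N), the bracket pivots on the plate's edge and past about 60 degrees drops by itself on to the short leg; then the heel is about 6 mm short of the plate's near edge and the toe about 30 mm short of the fence.
There are look-alikes about, which are no part of the job. What is shaped like the bracket but brown, purple or yellow is not meant.

How it is judged:
By the outcome, as a careful person would: the job done as asked, in the order asked, and still so for the second after the job is handed in, with the robot touching nothing.
It also fails if it takes over 48 s, if anything falls off the work surface, if the arm or the gripper's body presses on something with over 40 N, if the wrist force passes 120 N, or if a joint passes its speed limit or range.

### The arm

A 6-joint arm with a two-finger parallel gripper is mounted at the origin on the work surface. World frame = base frame: x ahead of the robot, y to its left, z up, the work surface at z = 0. Lengths are in mm, angles in degrees, forces in N, time in s.
With the tool pointing down it reaches from about 350 to 850 mm from the base axis. Payload 8.1 kg.
Tool frame: the origin (TCP) lies midway between the tips of the shut fingers; the grasp point (between the pads) lies 19 mm behind it (r.grip_point_offset is the distance from the TCP to the grasp point, in mm); z points along the fingers, y is the line along which they close (so a half turn about z gives the same grasp; the last joint's range is limited). The gripper opens to 85 mm and grips with 20 to 120 N. Pads are 22 mm wide; open, the fingers measure 114 mm over their backs; the gripper's body (76 mm by 85 mm) begins 54 mm behind the grasp point. The pads swing forward as they close: fully open they stand 13 mm farther back than shut.
Start: joints at [64.721, 7.471, 85.268, -0, 87.261, -4.893], TCP at [208.983, 562.433, 231.292] pointing down, gripper open.
Joint ranges: [-169.43, 169.43], [-51.17, 129.36], [1.28, 143.12], [-76.62, 256.62], [0, 156.53], [-152.29, 152.29]. Speed limits (degrees/s): [136.94, 136.94, 159.86, 180, 180, 180].

### API

Orientations are given as [roll, pitch, yaw] about the fixed x, y, z axes, in that order (R = Rz(yaw) Ry(pitch) Rx(roll)).
In Python, from bench import r gives the robot as it stands.
- The arm moves only by the shell command python3 -m inch 'ROWS' [FORCE]. ROWS is JSON, one flat list of numbers, 7 for each row, row after row: the shift along the world's x, y, z in m, then the turn, a rotation vector about the world's x, y, z in degrees, then the closure in counts, from 0 (fully open) to 255 (shut). A call has 1 to 10 rows; each row shifts and turns the commanded pose from where the row before left it; what a row does not reach is not made up. A row lasts 1/10 s, in which the tool goes at most 50 mm and 8.59 degrees, less where a joint would pass 70% of its speed; a pose out of reach is approached as far as the arm can. A call with a gripper value outside its range is refused whole. The fingers move at their own pace and stop on an object; FORCE is the grip in N (left out, the last holds). Time passes only in rows, so rows that do not move let the fingers close. It gives the time, the measured TCP pose, the force and the opening at its end, in the units of the state.
- r.sense(): the state, without advancing time (a new reading comes with each control period).
- r.snapshot(name): name is "scene" or "top"; returns (picture, depth): 420x560x3 uint8, red, green, blue; 420x560 float32, mm along the optical axis (not along the pixel's ray), 0 where there is no reading.
- r.get_calibration(name): a dict with "fovy" (degrees; the focal length in pixels is half the picture's height over the tangent of half this angle, whatever the lens; pixels are square), "cx", "cy" (the principal point, pixels), "k1" (the pictures are not rectified: a ray, as slopes to the right and down, at radius r is drawn at 1 + k1 r^2 times it, then the intrinsics apply), "position" and "rotation" of the camera in the world. Camera axes: x right, y up, looking along -z (the intrinsics and any distortion apply to the point x, -y, -z); pixel columns grow to the right and rows downward; lengths in mm; the calibration is good to about 2 mm. A picture is of the moment at which its call begins. get_calibration takes no time and is no camera call.
- r.hand_in(): hands the job in, once; it reports no verdict.
The state is a dict: "time": time; "joint_pos": joint angles; "qd": joint speeds; "joint_efforts": joint torques, N m; "tool_pos": TCP position; "tcp_rot": TCP orientation; "ft_force": force on the tool from outside, world axes, zero at the start; "wrist_torque": the same for the moment, N m; "finger_gap": finger opening in mm.
Only numpy, scipy, OpenCV 4.12 (cv2) and the standard library are available. Lean on these libraries where they do the work, as an engineer would, in place of code of your own. Each camera call takes 0.05 s, during which the arm holds its last target. There are 200 camera calls.

## Working session

There is one attempt and no reset: what is moved stays moved. The work goes in short steps, Python scripts to look and compute and a shell command to move; the robot and the scene stay as the last step left them, time stands still between calls to the robot, and variables do not carry over. Pictures are saved under pics/ and viewed, on a budget of 10 in all, crops included, one or two more only if the job needs it, and the job is handed in when it is done.

```bash
ls; mkdir -p pics
cat > h.py <<'E'
import numpy as np, cv2
from bench import r
def snap(n):
    p,d=r.snapshot(n); np.save(f'/tmp/{n}_p.npy',p); np.save(f'/tmp/{n}_d.npy',d); return p,d
def cloud(n,d):
    c=r.get_calibration(n); h,w=d.shape; f=h/2/np.tan(np.radians(c['fovy'])/2)
    u,v=np.meshgrid(np.arange(w),np.arange(h))
    K=np.array([[f,0,c['cx']],[0,f,c['cy']],[0,0,1.]])
    q=cv2.undistortPoints(np.stack([u,v],-1).reshape(-1,1,2).astype(float),K,np.array([c['k1'],0,0,0,0.])).reshape(h,w,2)
    P=np.stack([q[...,0]*d,-q[...,1]*d,-d],-1)
    R=np.array(c['rotation']); 
    if R.shape!=(3,3):
        from scipy.spatial.transform import Rotation as Ro
        R=Ro.from_euler('xyz',R,degrees=True).as_matrix()
    W=P@R.T+np.array(c['position']); W[d<=0]=np.nan
    return W
E
python3 - <<'E'
from h import *
for n in('scene','top'):
    p,d=snap(n); cv2.imwrite(f'pics/{n}0.png',cv2.cvtColor(p,cv2.COLOR_RGB2BGR)); print(r.get_calibration(n))
    W=cloud(n,d); print(np.nanpercentile(W[...,2],[1,20,50,80,99]))
print(r.sense())
E
```

```text
pics
{'fovy': 42.60175093312164, 'cx': 289.7837356786232, 'cy': 206.511268693352, 'k1': -0.14911156748089616, 'position': array([1345.09954881,  281.19330541,  934.45037525]), 'rotation': array([ 45.28878092,  -1.15747192, 110.97986826])}
[-752.78063432  -99.71136331    0.95948546    4.20383291  311.29267412]
{'fovy': 48.794473332313565, 'cx': 278.1607885091046, 'cy': 205.86429942843273, 'k1': 0.015008277497292031, 'position': array([ 457.51000988,   12.46670896, 1201.83928271]), 'rotation': array([ 4.90283569e+00, -6.19363811e-02, -8.90314876e+01])}
[-7.57609503e+02 -2.94944799e+00  3.45407808e-01  3.18248018e+00
  1.16227512e+02]
{'time': 0.1, 'joint_pos': array([ 6.47222794e+01,  7.51284103e+00,  8.53237599e+01, -1.47087239e-04,
        8.72599638e+01, -4.89389573e+00]), 'qd': array([-0.04326929, -0.09803118, -0.15715245, -0.09157687, -0.06002056,
       -0.0021566 ]), 'joint_efforts': array([ 4.38487368e-04, -5.70956826e+01, -5.01939976e+01, -3.03523557e-04,
        8.30601202e-03,  6.50433162e-05]), 'tool_pos': array([208.76180592, 561.98622591, 230.32093623]), 'tcp_rot': array([-1.79903775e+02, -8.09163242e-03,  1.59616175e+02]), 'ft_force': array([-0.68498404, -0.78148743, -0.25903371]), 'wrist_torque': array([ 0.01271488, -0.00065997, -0.00194856]), 'finger_gap': 85.62841194709361}
```

View pics/scene0.png

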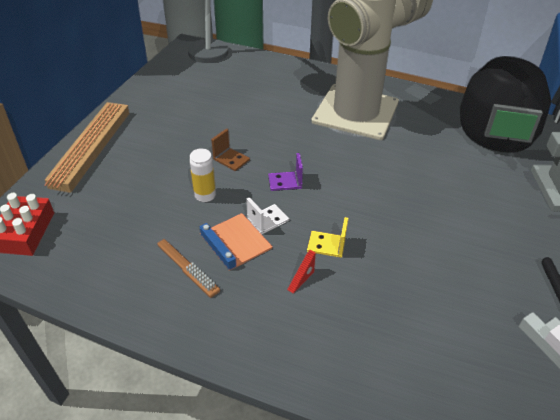

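View pics/top0.png

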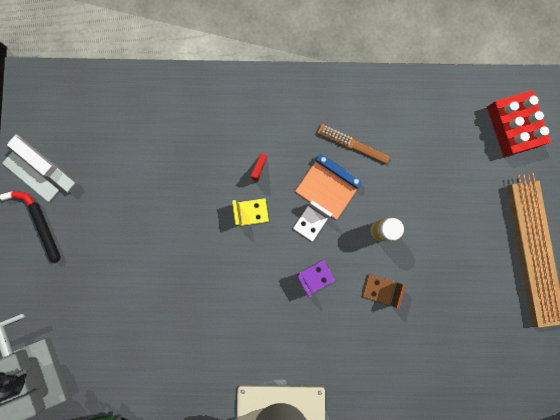

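The scene view shows the bright bracket at (268,215) against the copper plate (242,238), with the fence at (217,245). In the top view these are at (312,220), (328,190) and (338,171). The neighbours are the can at (388,230), the magnet at (258,167) and the yellow look-alike at (252,212).

```bash
cat >> h.py <<'E'
def masks(n,p):
    H=cv2.cvtColor(p,cv2.COLOR_RGB2HSV).astype(int); h,s,v=H[...,0],H[...,1],H[...,2]
    return dict(plate=(h>3)&(h<14)&(s>120)&(v>150), fence=(h>100)&(h<118)&(s>150)&(v>60), white=(s<40)&(v>140),red=((h<3)|(h>176))&(s>170)&(v>120))
def raycast(n,uv,z):
    c=r.get_calibration(n); f=210/np.tan(np.radians(c['fovy'])/2)
    K=np.array([[f,0,c['cx']],[0,f,c['cy']],[0,0,1.]])
    q=cv2.undistortPoints(np.array(uv,float).reshape(-1,1,2),K,np.array([c['k1'],0,0,0,0.])).reshape(-1,2)
    from scipy.spatial.transform import Rotation as Ro
    D=np.c_[q[:,0],-q[:,1],-np.ones(len(q))]@Ro.from_euler('xyz',c['rotation'],degrees=True).as_matrix().T
    o=np.array(c['position']); return o+D*((z-o[2])/D[:,2])[:,None]
E
python3 - <<'E'
from h import *
roi={'top':(230,120,420,260),'scene':(180,130,330,300)}
for n in('top','scene'):
    p=np.load(f'/tmp/{n}_p.npy'); d=np.load(f'/tmp/{n}_d.npy'); W=cloud(n,d); M=masks(n,p)
    a,b,c,e=roi[n]
    for k,m in M.items():
        mm=np.zeros_like(m); mm[b:e,a:c]=m[b:e,a:c]
        N,L,S,C=cv2.connectedComponentsWithStats(mm.astype(np.uint8))
        for i in range(1,N):
            if S[i,4]<40: continue
            P=W[L==i]; P=P[~np.isnan(P[:,0])]
            R=cv2.minAreaRect(P[:,:2].astype(np.float32))
            print(n,k,S[i,4],C[i].round(),'z',np.percentile(P[:,2],[2,50,98]).round(1),'rect',np.round(R[0]),np.round(R[1]),round(R[2],1),cv2.boxPoints(R).round().tolist())
            if k in('plate','white','fence'):
                ct=max(cv2.findContours((L==i).astype(np.uint8),0,1)[0],key=len)
                z={'plate':6,'white':8,'fence':30}[k]
                Q=raycast(n,ct.reshape(-1,2),z)[:,:2].astype(np.float32); R=cv2.minAreaRect(Q)
                print('   ray',np.round(R[0]),np.round(R[1]),round(R[2],1),cv2.boxPoints(R).round().tolist())
E
```

```text
top plate 244 [369. 150.] z [ 7.6 12.5 17.4] rect [ 709. -221.] [111.  24.] 67.8 [[677.0, -268.0], [699.0, -277.0], [741.0, -174.0], [719.0, -165.0]]
   ray [ 711. -223.] [112.  23.] 67.7 [[679.0, -270.0], [700.0, -279.0], [743.0, -175.0], [721.0, -166.0]]
top plate 1691 [325. 190.] z [ 1.6  6.5 11.5] rect [ 603. -109.] [131.  94.] 57.0 [[528.0, -138.0], [607.0, -189.0], [679.0, -79.0], [600.0, -28.0]]
   ray [ 603. -109.] [131.  94.] 56.9 [[528.0, -138.0], [607.0, -189.0], [679.0, -80.0], [600.0, -28.0]]
top fence 324 [339. 171.] z [17.4 30.2 34.7] rect [ 652. -141.] [127.  18.] 56.9 [[609.0, -189.0], [625.0, -199.0], [694.0, -93.0], [679.0, -83.0]]
   ray [ 651. -140.] [127.  20.] 56.8 [[607.0, -188.0], [624.0, -199.0], [694.0, -93.0], [677.0, -82.0]]
top white 87 [321. 208.] z [54.9 69.8 74.1] rect [551. -92.] [60.  8.] 55.1 [[531.0, -114.0], [537.0, -119.0], [572.0, -70.0], [565.0, -65.0]]
   ray [556. -97.] [63.  9.] 57.0 [[535.0, -121.0], [543.0, -126.0], [577.0, -73.0], [570.0, -68.0]]
top white 608 [310. 224.] z [-0.1  8.6 13.3] rect [517. -70.] [63. 71.] 57.7 [[470.0, -78.0]
[... 2018 characters left out ...]
1.0], [509.0, -166.0], [574.0, -65.0], [504.0, -20.0]]
scene white 52 [194. 270.] z [10.7 23.8 26.6] rect [ 735. -156.] [36. 20.] 56.8 [[717.0, -165.0], [734.0, -176.0], [754.0, -146.0], [737.0, -135.0]]
   ray [ 726. -162.] [33. 19.] 59.6 [[709.0, -171.0], [726.0, -181.0], [743.0, -152.0], [726.0, -142.0]]
scene white 59 [204. 279.] z [-1.3 23.2 27.3] rect [ 741. -128.] [56. 25.] 38.4 [[712.0, -135.0], [727.0, -155.0], [771.0, -120.0], [756.0, -101.0]]
   ray [ 741. -130.] [33. 20.] 63.5 [[725.0, -140.0], [742.0, -149.0], [757.0, -120.0], [739.0, -111.0]]
scene red 326 [301. 271.] z [ 4.  35.4 66.8] rect [663.  65.] [17. 73.] 73.2 [[626.0, 67.0], [695.0, 46.0], [700.0, 63.0], [631.0, 84.0]]
```

Run:
```python
import numpy as np,cv2
a=np.load('/tmp/top_p.npy')[130:260,240:410]; b=np.load('/tmp/scene_p.npy')[170:300,180:350]
x=np.hstack([cv2.resize(a,None,fx=2.35,fy=4*0.5875,interpolation=2),cv2.resize(b,None,fx=2.35,fy=2.35,interpolation=2)])
cv2.imwrite('pics/crop.png',x[...,::-1])
```

```text
(no output)
```

View pics/crop.png

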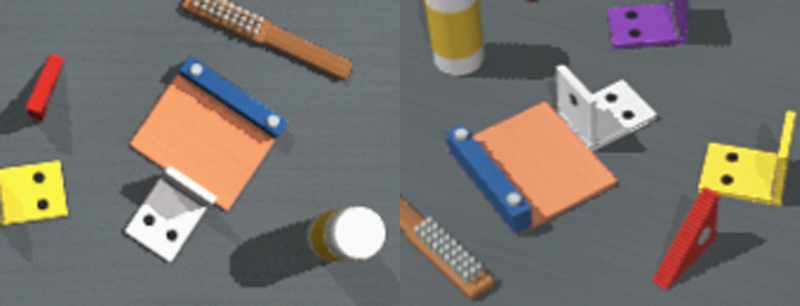

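Estimate: the plate origin is about (564,−83), with plate x along −33.1°, and the bracket heel is at plate (−2,−16). The fence face comes out at 95 mm, which matches the given size. Next I move above the inside of the short leg with the fingers shut.

```bash
python3 -m inch '[0.02,-0.04,0,0,0,-1.27,255, 0.02,-0.04,0,0,0,-1.27,255, 0.02,-0.04,0,0,0,-1.27,255, 0.02,-0.04,0,0,0,-1.27,255, 0.02,-0.04,0,0,0,-1.27,255, 0.02,-0.04,0,0,0,-1.27,255, 0.02,-0.04,0,0,0,-1.27,255, 0.02,-0.04,0,0,0,-1.27,255, 0.02,-0.04,0,0,0,-1.27,255, 0.02,-0.04,0,0,0,-1.27,255]' 20; python3 -m inch '[0.02,-0.04,0,0,0,0,255, 0.02,-0.04,0,0,0,0,255, 0.02,-0.04,0,0,0,0,255, 0.02,-0.04,0,0,0,0,255, 0.02,-0.04,0,0,0,0,255, 0.02,-0.04,0,0,0,0,255, 0,0,-0.04,0,0,0,255, 0,0,-0.04,0,0,0,255, 0,0,0,0,0,0,255, 0,0,0,0,0,0,255]'
```

```text
time: 1.1
tool_pos: [409.2, 160.7, 231.1]
tcp_rot: [-180.0, -0.0, 146.9]
ft_force: [0.6, 0.2, 0.7]
finger_gap: -0.0
time: 2.1
tool_pos: [528.1, -77.3, 151.0]
tcp_rot: [-179.9, -0.1, 146.9]
ft_force: [0.4, 0.3, 1.6]
finger_gap: 0.3
```

```bash
python3 -m inch '[0,0,-0.03,0,0,0,255, 0,0,-0.03,0,0,0,255, 0,0,-0.02,0,0,0,255, 0,0,-0.015,0,0,0,255, 0,0,0,0,0,0,255, 0,0,0,0,0,0,255]'
python3 - <<'E'
from h import *
p,d=snap('scene'); q,_=snap('top')
x=np.hstack([cv2.resize(q[150:250,260:390],None,fx=3,fy=3,interpolation=2),cv2.resize(p[150:250,200:330],None,fx=3,fy=3,interpolation=2)])
cv2.imwrite('pics/pre.png',x[...,::-1])
E
```

```text
time: 2.7
tool_pos: [530.2, -77.7, 58.1]
tcp_rot: [180.0, 0.1, 146.9]
ft_force: [-0.1, 0.3, 0.4]
finger_gap: -0.2
```

View pics/pre.png

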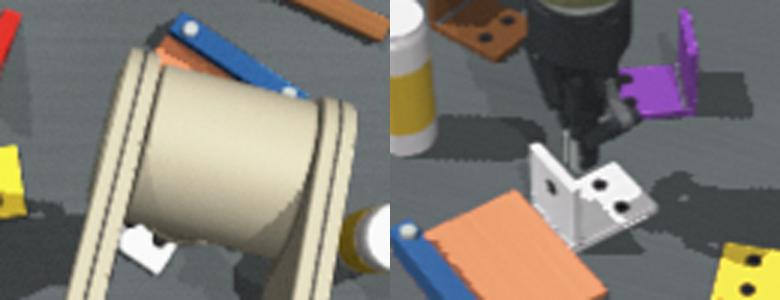

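The scene crop shows the fingers behind the short leg, inside the L, at about (585,160). The arm hides the bracket in the top view. I advance along plate x.

```bash
python3 -m inch '[0.0034,-0.0022,0,0,0,0,255, 0.0034,-0.0022,0,0,0,0,255, 0.0034,-0.0022,0,0,0,0,255, 0,0,0,0,0,0,255]'; python3 -m inch '[0.0034,-0.0022,0,0,0,0,255, 0.0034,-0.0022,0,0,0,0,255, 0.0034,-0.0022,0,0,0,0,255, 0,0,0,0,0,0,255]'
```

```text
time: 3.2
tool_pos: [539.7, -84.4, 56.5]
tcp_rot: [180.0, 0.0, 146.9]
ft_force: [-1.1, 1.6, 1.4]
finger_gap: -0.1
time: 3.6
tool_pos: [549.7, -91.1, 56.1]
tcp_rot: [-180.0, -0.0, 146.9]
ft_force: [-1.2, 0.7, -0.2]
finger_gap: -0.0
```

```bash
python3 -m inch '[0.0034,-0.0022,0,0,0,0,255, 0.0034,-0.0022,-0.001,0,0,0,255, 0.0034,-0.0022,-0.0013,0,0,0,255, 0.0034,-0.0022,-0.0016,0,0,0,255, 0.0034,-0.0022,-0.002,0,0,0,255, 0,0,0,0,0,0,255]'
python3 - <<'E'
from h import *
p,d=snap('scene')
cv2.imwrite('pics/tip1.png',cv2.resize(p[150:270,180:330],None,fx=4,fy=4,interpolation=2)[...,::-1])
E
```

```text
time: 4.2
tool_pos: [566.7, -102.1, 50.1]
tcp_rot: [-180.0, 0.0, 146.9]
ft_force: [-0.3, 0.6, 0.2]
finger_gap: -0.1
```

View pics/tip1.png

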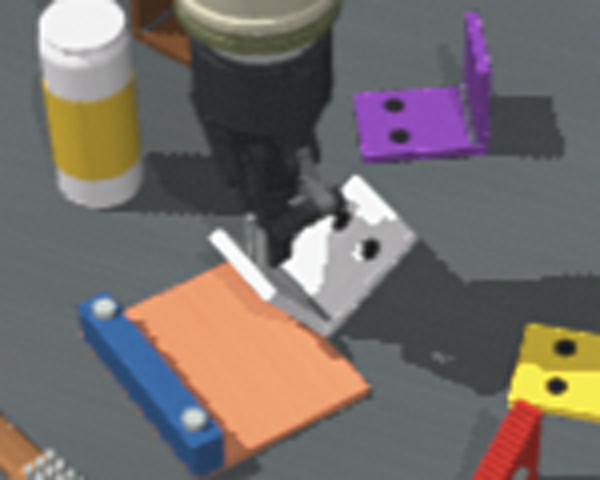

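The bracket is tipping cleanly over the plate edge, by roughly 35–40°, with the short leg's end at about (240,265) in the picture. I continue along the arc.

```bash
python3 -m inch '[0.0034,-0.0022,-0.003,0,0,0,255, 0.0034,-0.0022,-0.0035,0,0,0,255, 0.0034,-0.0022,-0.004,0,0,0,255, 0.0034,-0.0022,-0.0045,0,0,0,255, 0.0030,-0.0020,-0.004,0,0,0,255, 0,0,0,0,0,0,255, 0,0,0,0,0,0,255, 0,0,0,0,0,0,255]'
python3 - <<'E'
from h import *
p,d=snap('scene')
cv2.imwrite('pics/tip2.png',cv2.resize(p[150:270,180:330],None,fx=4,fy=4,interpolation=2)[...,::-1])
E
```

```text
time: 5.05
tool_pos: [583.0, -112.5, 31.5]
tcp_rot: [180.0, 0.0, 146.9]
ft_force: [-0.4, -0.2, 1.0]
finger_gap: -0.1
```

View pics/tip2.png

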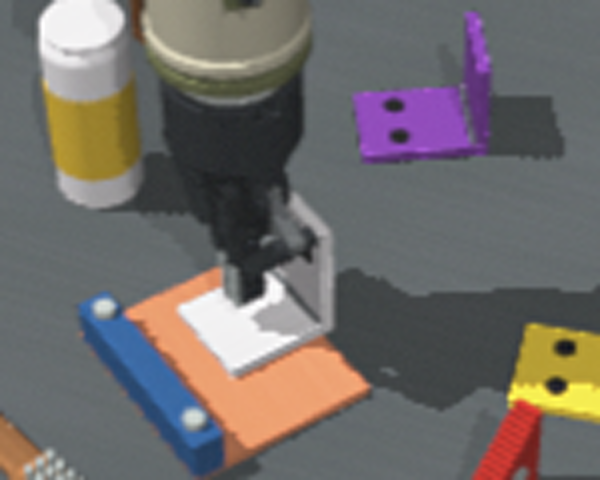

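The bracket now stands on its short leg on the plate. I go straight up, back behind it, and look.

```bash
python3 -m inch '[0,0,0.02,0,0,0,255, 0,0,0.04,0,0,0,255, 0,0,0.04,0,0,0,255, 0,0,0.03,0,0,0,255, 0,0,0,0,0,0,255, -0.0395,0.0257,0,0,0,0,195, -0.0395,0.0257,0,0,0,0,195, -0.02,0.013,0,0,0,0,195, 0,0,0,0,0,0,195, 0,0,0,0,0,0,195]'
cat > meas.py <<'E'
from h import *
import sys
o=np.array([564,-83.]); ex=np.array([.838,-.546]); ey=np.array([.546,.838])
for n in ('scene','top'):
    p,d=snap(n); W=cloud(n,d); m=masks(n,p)['white']
    X=(W[...,:2]-o)@ex; Y=(W[...,:2]-o)@ey; Z=W[...,2]
    near=(X>-60)&(X<110)&(abs(Y)<70)
    f=m&near&(Z>10)&(Z<19)&(X>5)&(X<96)
    if f.sum()>30:
        P=np.c_[X[f],Y[f]].astype(np.float32); R=cv2.minAreaRect(P); print(n,'foot',f.sum(),np.round(R[1],1),round(R[2],1),cv2.boxPoints(R).round(1).tolist(),np.median(Z[f]).round(1))
        # toe edge: for y bins the max x
        yb=np.arange(-50,30,8); e=[(y+4,P[(P[:,1]>y)&(P[:,1]<y+8),0].max()) for y in yb if ((P[:,1]>y)&(P[:,1]<y+8)).sum()>4]
        print('  toe x by y',np.round(e,1).tolist(), 'slope deg',np.degrees(np.arctan(np.polyfit(*np.array(e[1:-1] if len(e)>4 else e).T,1)[0])).round(1))
    u=m&near&(Z>78)&(Z<96)
    if u.sum()>15: P=np.c_[X[u],Y[u]]; print(n,'top edge',u.sum(),P.mean(0).round(1),P.min(0).round(1),P.max(0).round(1),np.median(Z[u]).round(1))
    b=masks(n,p)['fence']&near&(Z>25)
    if b.sum(): print(n,'fence minX',np.percentile(X[b],[2,98]).round(1))
p=np.load('/tmp/scene_p.npy');q=np.load('/tmp/top_p.npy')
x=np.hstack([cv2.resize(q[150:250,260:390],None,fx=3,fy=3,interpolation=2),cv2.resize(p[170:270,190:320],None,fx=3,fy=3,interpolation=2)])
cv2.imwrite(sys.argv[1],x[...,::-1])
E
python3 meas.py pics/stand.png
```

```text
time: 6.1
tool_pos: [484.0, -48.0, 161.3]
tcp_rot: [180.0, 0.0, 147.0]
ft_force: [-0.2, -0.1, -0.6]
finger_gap: 20.0
scene foot 475 [57.4 62.7] 0.2 [[5.0, 17.799999237060547], [5.199999809265137, -44.900001525878906], [62.599998474121094, -44.70000076293945], [62.29999923706055, 18.100000381469727]] 15.1
  toe x by y [[-46.0, 57.6], [-38.0, 61.5], [-30.0, 61.8], [-22.0, 60.9], [-14.0, 61.8], [-6.0, 61.4], [2.0, 61.7], [10.0, 62.4], [18.0, 61.7]] slope deg 0.8
scene top edge 113 [ -3.3 -11.5] [ -8.8 -43.7] [ 1.  17.8] 86.1
scene fence minX [ 97.5 109.8]
top foot 221 [32.4 65.3] 20.9 [[24.899999618530273, 13.199999809265137], [48.20000076293945, -47.79999923706055], [78.5, -36.20000076293945], [55.099998474121094, 24.799999237060547]] 14.6
  toe x by y [[-46.0, 57.3], [-38.0, 61.2], [-30.0, 61.8], [-22.0, 61.3], [-14.0, 61.6], [-6.0, 60.8], [2.0, 61.5], [10.0, 60.5], [18.0, 57.7]] slope deg -0.8
top fence minX [ 96.2 109.8]
```

View pics/stand.png

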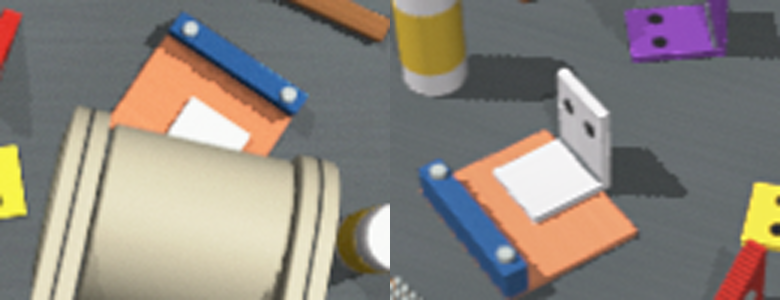

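Standing square. The toe is at x≈62, the foot's y centre at about −13, and the outer face of the upright at about −8. The tool is 75 mm behind it and in line, so I go down and push.

```bash
python3 -m inch '[0,0,-0.04,0,0,0,195, 0,0,-0.04,0,0,0,195, 0,0,-0.03,0,0,0,195, 0,0,-0.022,0,0,0,195, 0,0,0,0,0,0,195, 0.0168,-0.0109,0,0,0,0,195, 0.0168,-0.0109,0,0,0,0,195, 0.0126,-0.0082,0,0,0,0,195, 0,0,0,0,0,0,195]'; python3 -m inch '[0.0034,-0.0022,0,0,0,0,195, 0.0034,-0.0022,0,0,0,0,195, 0.0034,-0.0022,0,0,0,0,195, 0.0034,-0.0022,0,0,0,0,195, 0.0034,-0.0022,0,0,0,0,195, 0.0034,-0.0022,0,0,0,0,195, 0.0034,-0.0022,0,0,0,0,195, 0.0034,-0.0022,0,0,0,0,195, 0,0,0,0,0,0,195]'
```

```text
time: 7.1
tool_pos: [533.2, -79.9, 31.5]
tcp_rot: [179.9, 0.2, 146.8]
ft_force: [0.4, 0.3, 0.0]
finger_gap: 19.7
time: 8.0
tool_pos: [558.1, -96.3, 29.5]
tcp_rot: [180.0, 0.1, 146.9]
ft_force: [0.1, 0.7, 0.2]
finger_gap: 20.4
```

```bash
python3 -m inch '[0.0025,-0.0016,0,0,0,0,195, 0.0025,-0.0016,0,0,0,0,195, 0.0025,-0.0016,0,0,0,0,195]'; for i in 1 2 ; do python3 -m inch '[0.0008,-0.0006,0,0,0,0,195, 0.0008,-0.0005,0,0,0,0,195]'|egrep 'tool_pos|force'; done; python3 meas.py pics/n1.png
```

```text
time: 8.3
tool_pos: [564.9, -100.6, 29.3]
tcp_rot: [-180.0, -0.0, 146.9]
ft_force: [-2.6, 0.3, 0.9]
finger_gap: 20.6
tool_pos: [565.9, -101.3, 29.2]
ft_force: [-7.6, 3.5, 3.7]
tool_pos: [567.2, -102.1, 29.2]
ft_force: [-7.4, 5.7, 5.6]
scene foot 459 [60.9 63.8] 2.7 [[26.799999237060547, 17.200000762939453], [29.799999237060547, -46.599998474121094], [90.5999984741211, -43.70000076293945], [87.5999984741211, 20.0]] 16.1
  toe x by y [[-46.0, 79.5], [-38.0, 87.2], [-30.0, 87.4], [-22.0, 87.5], [-14.0, 87.7], [-6.0, 87.2], [2.0, 88.2], [10.0, 88.1], [18.0, 87.4]] slope deg 1.0
scene top edge 129 [ 32.7 -10.4] [ 22.  -46.5] [37.3 18.2] 88.0
scene fence minX [ 96.9 109.5]
```

Run:
```python
from h import *
p=np.load('/tmp/scene_p.npy')
cv2.imwrite('pics/n1b.png',cv2.resize(p[150:270,180:330],None,fx=5,fy=5,interpolation=2)[...,::-1])
```

```text
(no output)
```

View pics/n1b.png

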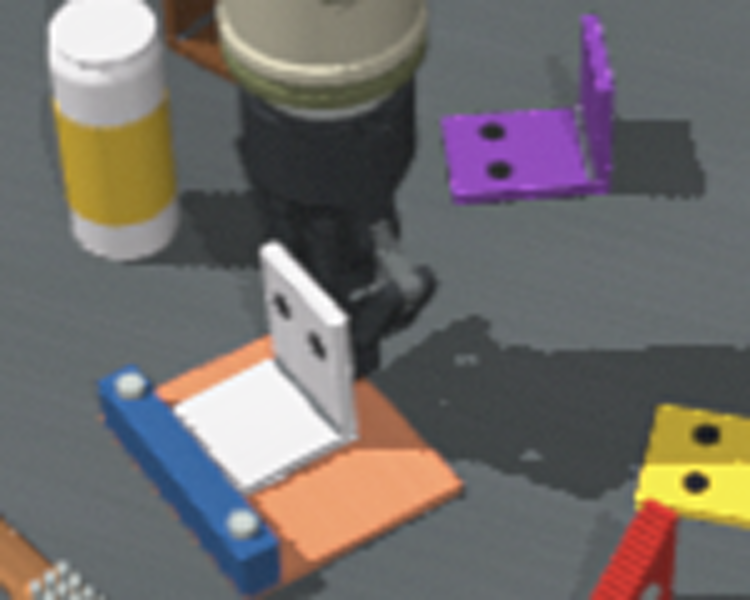

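The toe has reached the fence. The upward force and the top edge having moved further than the toe suggest I am starting to tilt it, so I ease off and check.

```bash
python3 -m inch '[-0.0008,0.0006,0,0,0,0,195, -0.0008,0.0005,0,0,0,0,195, -0.0008,0.0006,0,0,0,0,195, -0.0008,0.0005,0,0,0,0,195,-0.0017,0.0011,0,0,0,0,195,-0.0034,0.0022,0,0,0,0,195, 0,0,0,0,0,0,195]'; python3 meas.py pics/n2.png
```

```text
time: 9.5
tool_pos: [559.6, -97.1, 29.5]
tcp_rot: [180.0, 0.0, 146.9]
ft_force: [0.4, -0.0, 0.3]
finger_gap: 20.0
scene foot 484 [62.2 62.9] 88.4 [[24.600000381469727, -43.29999923706055], [87.5, -45.0], [89.0999984741211, 17.200000762939453], [26.200000762939453, 18.899999618530273]] 15.1
  toe x by y [[-46.0, 76.7], [-38.0, 87.5], [-30.0, 87.9], [-22.0, 87.1], [-14.0, 87.3], [-6.0, 88.0], [2.0, 88.6], [10.0, 87.9], [18.0, 89.1]] slope deg 0.9
scene top edge 114 [ 30.4 -11.2] [ 24.5 -43.9] [34.9 17.7] 86.4
scene fence minX [ 96.9 109.8]
```

The bracket is back flat and the top edge advanced 33.7 mm, which puts the toe at about 95.7. I give one gentle, lower push to seat it.

```bash
python3 -m inch '[0,0,-0.005,0,0,0,195,0,0,-0.005,0,0,0,195,0,0,0,0,0,0,195, 0.0025,-0.0016,0,0,0,0,195,0,0,0,0,0,0,195]'; for i in 1 2 3 ; do python3 -m inch '[0.0008,-0.0006,0,0,0,0,195, 0,0,0,0,0,0,195]'|egrep 'tool_pos|force'; done
```

```text
time: 10.1
tool_pos: [562.3, -99.0, 19.3]
tcp_rot: [-180.0, -0.0, 146.9]
ft_force: [-1.5, -0.1, -1.5]
finger_gap: 20.0
tool_pos: [562.8, -99.3, 19.3]
ft_force: [-2.6, 1.9, 1.1]
tool_pos: [563.8, -99.9, 19.4]
ft_force: [-4.0, 2.7, 0.6]
tool_pos: [564.6, -100.6, 19.4]
ft_force: [-3.9, 1.9, 1.9]
```

```bash
for i in 1 2 ; do python3 -m inch '[0.0008,-0.0006,0,0,0,0,195, 0,0,0,0,0,0,195]'|egrep 'tool_pos|force'; done;  python3 meas.py pics/n3.png
```

```text
tool_pos: [565.4, -101.2, 19.4]
ft_force: [-3.8, 2.8, 2.8]
tool_pos: [566.2, -101.8, 19.4]
ft_force: [-4.5, 2.4, 2.0]
scene foot 380 [63.2 66.2] 3.4 [[25.299999237060547, 16.5], [29.100000381469727, -49.599998474121094], [92.19999694824219, -45.79999923706055], [88.30000305175781, 20.200000762939453]] 16.6
  toe x by y [[-46.0, 85.5], [-38.0, 87.5], [-30.0, 86.7], [-22.0, 87.8], [-14.0, 88.8], [-6.0, 87.2], [2.0, 86.9], [10.0, 88.5], [18.0, 88.6]] slope deg 0.8
scene top edge 134 [ 34.7 -11.2] [ 23.2 -49.2] [38.9 19.6] 89.5
scene fence minX [ 96.9 109.8]
```

The toe is pinned at the fence, since pushing further only tilts the bracket. I lower it gently, back off and clear upward.

```bash
python3 -m inch '[-0.0004,0.0003,0,0,0,0,195,-0.0004,0.0003,0,0,0,0,195,-0.0004,0.0003,0,0,0,0,195,-0.0004,0.0003,0,0,0,0,195,-0.0004,0.0003,0,0,0,0,195,-0.0004,0.0003,0,0,0,0,195,-0.0004,0.0003,0,0,0,0,195,-0.0004,0.0003,0,0,0,0,195,-0.0008,0.0005,0,0,0,0,195,-0.0008,0.0005,0,0,0,0,195]'; python3 -m inch '[-0.0017,0.0011,0,0,0,0,195,-0.0084,0.0055,0,0,0,0,195,-0.0168,0.011,0,0,0,0,195,-0.0336,0.022,0,0,0,0,195,-0.02,0.013,0,0,0,0,195,0,0,0.04,0,0,0,195,0,0,0.04,0,0,0,195,0,0,0.04,0,0,0,195,0,0,0.03,0,0,0,195,0,0,0,0,0,0,195]';python3 -m inch '[-0.02,0.04,0.02,0,0,0,195,-0.02,0.04,0.02,0,0,0,195,-0.02,0.04,0,0,0,0,195,-0.02,0.04,0,0,0,0,195,-0.02,0.04,0,0,0,0,195,-0.01,0.04,0,0,0,0,195,-0.01,0.04,0,0,0,0,195,0,0.04,0,0,0,0,195,0,0,0,0,0,0,195]'; python3 meas.py pics/fin.png
```

```text
time: 12.2
tool_pos: [561.9, -98.6, 19.7]
tcp_rot: [180.0, 0.1, 146.9]
ft_force: [-0.8, 0.3, 0.1]
finger_gap: 19.5
time: 13.2
tool_pos: [483.8, -46.2, 175.1]
tcp_rot: [179.8, 0.5, 146.9]
ft_force: [0.2, -0.3, 0.7]
finger_gap: 20.1
time: 14.1
tool_pos: [359.3, 277.7, 208.3]
tcp_rot: [180.0, -0.1, 147.2]
ft_force: [-0.3, -0.1, -0.3]
finger_gap: 20.4
scene foot 481 [62.7 63.5] 1.3 [[26.200000762939453, 17.799999237060547], [27.700000762939453, -45.70000076293945], [90.4000015258789, -44.20000076293945], [88.9000015258789, 19.200000762939453]] 15.0
  toe x by y [[-46.0, 74.7], [-38.0, 86.7], [-30.0, 88.0], [-22.0, 87.2], [-14.0, 87.6], [-6.0, 87.7], [2.0, 87.2], [10.0, 89.1], [18.0, 87.5]] slope deg 1.5
scene top edge 105 [ 30.4 -11.8] [ 24.3 -41.9] [35.2 17.7] 86.1
scene fence minX [ 97.1 109.8]
top foot 396 [59.5 48. ] 89.7 [[45.79999923706055, -44.20000076293945], [93.80000305175781, -44.400001525878906], [94.0, 15.100000381469727], [46.0, 15.300000190734863]] 14.5
  toe x by y [[-46.0, 90.9], [-38.0, 93.1], [-30.0, 92.8], [-22.0, 92.2], [-14.0, 93.4], [-6.0, 92.0], [2.0, 92.5], [10.0, 94.0], [18.0, 89.6]] slope deg 0.5
top top edge 92 [ 29.9 -13.1] [ 25.7 -42.9] [34.5 15.4] 86.5
top fence minX [ 96.1 109.6]
```

View pics/fin.png

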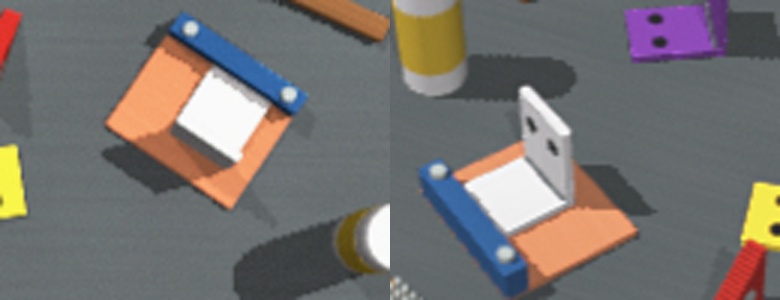

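The final view shows the bracket upright on the plate, its foot meeting the fence with no copper showing between them (top view at about (240,90)). It is square, and the can and magnet are where they were. I hand in.

```bash
python3 -c "
from bench import r
print(r.hand_in(), r.sense()['time'])"
```

```text
the job is handed in; nothing more can be done
the job is handed in; nothing more can be done
```

The bracket is standing on its short leg on the plate, with its foot home against the blue fence. I tipped it over the plate's near edge by pushing on the inside of the short leg. I then pushed it along with the fingertips low on the back of the upright, until more push only tilted it against the fence. After that I let it settle flat and backed clear at about 14 s.

**Position:** In the last pictures the upright's top edge is 86 mm above the bench. Its centre is at x≈30 mm, which puts the toe at about 95–96 mm; the fence face is at 95 mm. The force readings also showed the toe pinned at the fence.

**Squareness:** The toe edge is within about 1° of square.

**Disagreements:** Measured directly, the toe edge came out at about 93 mm from the top camera and about 88 mm from the scene camera. I trusted neither fully: the fence hides part of the toe from the scene camera, and one top-camera pixel covers about 2.3 mm. The top picture shows no gap, but I could not rule out one of about 1 mm. The scene camera gave a slope of 1.5° and the top camera 0.5°, both within its noise.

**Tilting:** The bracket tilted slightly forward twice while being seated, and settled flat again each time.

**Other objects:** The can and magnet look unmoved in the last picture. The brush was barely in frame and I did not measure it again; the arm never went near it.

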